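# Load the receipt printer and ease its cover shut

### The job

Load the paper roll that lies on the counter into the open receipt printer: press it down between the two spring clips until both spindle ends snap home, and let go of it while the cover is still up. Then bring the printer's cover down slowly until it is fully shut, without letting it slam. Leave the other things on the counter where they are.

Things in the scene. Friction and masses are not known exactly. Their poses are not given: they have to be found in the camera images.
- roll: White paper roll, lying loose on the counter: 50 mm in diameter, 56 mm long, on a grey 18 mm spindle that sticks out 13.5 mm at each end, the last 3.5 mm chamfered. Origin at the roll's centre, x along its axis (either way round is right); y, z turn as it rolls. About 0.14 kg. Carry it round the front of the ice bucket (0.35 m high with its bottles, from x = 0.5 m on).
- printer: Receipt printer, fixed, black, 156 mm (x) by 140 mm (y). Origin under the middle of its open roll bay; x from the front to the hinge at the back. Bay walls are 78 mm high, inner faces 64 mm either side (y) of the origin, 62 mm in front and behind (x). The bay's floor is 13 mm above the counter, so fingers can stand beside the roll.
- seat (a point): Where the centre of the roll belongs in the printer, 45 mm above the counter; axes are the printer's, the roll's axis lies along x. The grey saddles that take the spindle from above stand at 33 mm either way along x: 3.5 mm thick, slot 21 mm wide with a mouth flared to about 35 mm, top 19 mm above the seat. Going in, the roll may be 3 mm off along x, 6 mm across.
- nose (a point): Lowest point of the rear spring clip's rounded nose: 43 mm behind the seat, 5.5 mm above it; the front clip mirrors it. The clips are steel leaves 14 mm wide outside the saddles, top 15 mm above the seat. Each chamfered end pushes its nose outward about 3 mm on the way down (first touch with the roll about 18 mm high), and it closes over the end. Takes some 5 to 15 N, straight down.
- cover_hinge (a point): Middle of the cover's hinge line, 70 mm behind the seat (x of seat) and 81 mm above the counter; same axes as seat, hinge along y.
- cover_edge (a point): Middle of the cover's free edge on its outer face (the face that is on top when shut), 140 mm from the hinge line. The cover is a plain black plate 140 by 140 mm, 6 mm thick (3 mm to either side of the hinge line), with no handle; shut, its top lies 84 mm above the counter. Axes turn with the cover: x from the free edge to the hinge, z out of the outer face.
- cover (a joint): Cover angle in rad: 0 fully shut (on its stop), 1.57 upright, 1.95 fully back. Starts at 1.6 to 1.9. Its stiff hinge (0.17 N m friction) holds it wherever it is left, so it must be pushed all the way: from behind, then from above. Landing faster than 1 rad/s (0.14 m/s at the free edge) is a slam.
- reader: Bystander: black card terminal lying on the counter, 165 x 74 x 24 mm, origin under its centre.
- tumbler: Bystander: upside-down clear glass tumbler, 68 mm across, 88 mm high, origin under its centre.
- pad: Bystander: notepad lying flat, 148 x 105 x 10 mm, origin under its centre.
- rum: Bystander: clear bottle with a black cap, 75 mm across, 227 mm high, origin under its centre.
Things that resemble listed ones, but are neither listed nor needed, are in the scene too. What is shaped like the roll but red is not meant.

How it is judged:
On the way:
1. the roll is snapped home between the clips and let go, the cover still up (z of roll in the frame of seat between -0.003 and 0.003 m and x of roll in the frame of seat between -0.006 and 0.006 m and y of roll in the frame of seat between -0.004 and 0.004 m and angle between the x axis of roll and the x axis of seat, either way round below 0.12 rad and contact force between the fingers and roll below 0.1 N and value of joint cover above 1.2 rad), for 0.2 s.
At the end, for the whole second after the job is handed in: The cover is fully shut (within 0.03 rad of its stop) over the roll, which sits at rest in its saddles under both clip noses: centre within 3 mm of the seat in height, 6 mm along and 4 mm across, axis within 0.12 rad (z of roll in the frame of seat between -0.003 and 0.003 m and x of roll in the frame of seat between -0.006 and 0.006 m and y of roll in the frame of seat between -0.004 and 0.004 m and angle between the x axis of roll and the x axis of seat, either way round below 0.12 rad and value of joint cover below 0.03 rad and linear speed of roll below 0.02 m/s); the robot touches nothing.
It fails at once if the cover slams: it comes down faster than 1 rad/s in its last 0.3 rad (value of joint cover below 0.3 rad and velocity of joint cover below -1 rad/s).
It fails at once if the card terminal, tumbler, notepad or bottle is pushed 30 mm or more from its place (distance of any of reader, tumbler, pad, rum from where it was at the start of the episode above 0.03 m).
It also fails if it takes over 58 s, if anything falls off the work surface, if the arm or the gripper's body presses on something with over 40 N, if the wrist force passes 120 N, or if a joint passes its speed limit or range.

### The arm

A 7-joint arm with a two-finger parallel gripper is mounted at the origin on a cart in front of the work surface, level with it; the furniture and walls round the work are solid. World frame = base frame: x ahead of the robot, y to its left, z up, the work surface at z = 0. Lengths are in m, angles in rad, forces in N, time in s.
With the tool pointing down it reaches from about 0.425 to 0.925 m from the base axis. Payload 6.8 kg.
Tool frame: the origin (TCP) lies between the finger pads; the fingertips stand finger_overhang ahead of it and the grasp point (between the pads) lies 6 mm ahead of it (finger_overhang is the distance from the TCP to the fingertips, in m); z points along the fingers, y is the line along which they close (so a half turn about z gives the same grasp; the last joint's range is limited). The gripper opens to 85 mm and grips with 20 to 120 N. Pads are 22 mm wide; open, the fingers measure 114 mm over their backs; the gripper's body (76 mm by 85 mm) begins 54 mm behind the grasp point. The pads swing forward as they close: fully open they stand 13 mm farther back than shut.
Start: joints at [1.116, 0.477, 0.022, 1.555, -0.011, 1.109, -0.083], TCP at [0.229, -0.635, 0.256] pointing down, gripper open.
Joint ranges: [-2.96, 2.96], [-0.34, 2.1], [-1.41, 1.46], [0.24, 2.44], [-1.37, 4.51], [0.17, 1.92], [-2.96, 2.96]. Speed limits (rad/s): [2.39, 2.39, 3.14, 3.14, 3.14, 3.14, 3.14].

### API

Orientations are given as a unit quaternion [w, x, y, z].
In Python, from station import * gives the robot as it stands.
- The arm moves only by the tool drive_tool, never from a script. Its argument "increments" is a list of rows, each an object of numbers: "claw": the finger opening in m, from 0 to 0.0854; "dx", "dy", "dz": the shift along the tool's x, y, z in m; "wx", "wy", "wz": the turn, a rotation vector about the tool's x, y, z in degrees. A call has 1 to 20 rows; each row shifts and turns the commanded pose from where the row before left it, along the tool's axes as they then stand; what a row does not reach is not made up. A row lasts 1/8 s, in which the tool goes at most 62.5 mm and 10.7 degrees, less where a joint would pass 70% of its speed; a pose out of reach is approached as far as the arm can. A call with a gripper value outside its range is refused whole. The fingers move at their own pace and stop on an object; "newtons" is the grip in N (left out, the last holds). Time passes only in rows, so rows that do not move let the fingers close. It gives the time, the measured TCP pose, the force, the opening and the grip force at its end, in the units of the state.
- get_obs(): the state, without advancing time (a new reading comes with each control period).
- read_camera(name): name is "side" or "top"; returns (picture, depth): 480x640x3 uint8, red, green, blue; 480x640 float32, m along the optical axis (not along the pixel's ray), 0 where there is no reading.
- calibration(name): a dict with "intrinsics" (3x3 intrinsics, pixels), "R" (3x3) and "t" (3): a world point X has camera coordinates R X + t. Camera axes: x right, y down, z forward; pixel columns grow to the right and rows downward; lengths in m; the calibration is good to about 2 mm. A picture is of the moment at which its call begins. calibration takes no time and is no camera call.
- hand_in(): hands the job in; it is judged then, once.
The state is a dict: "t": time; "q": joint angles; "joint_vel": joint speeds; "joint_torque": joint torques, N m; "eef_pos": TCP position; "tool_rot": TCP orientation; "contact_force": force on the tool from outside, world axes, zero at the start; "torque": the same for the moment, N m; "gripper_width": opening from 0.0 (shut) to 1.0 (fully open); "grasp_force": force on a finger pad.
Only numpy, scipy, OpenCV 4.12 (cv2) and the standard library are available. Lean on these libraries where they do the work, as an engineer would, in place of code of your own. Each camera call takes 0.05 s, during which the arm holds its last target. There are 200 camera calls.

## Working session

There is one attempt and no reset: what is moved stays moved. The work goes in short steps, Python scripts to look and compute and a tool call to move; the robot and the scene stay as the last step left them, time stands still between calls to the robot, and variables do not carry over. Pictures are saved under pics/ and viewed, at most 10 in all, crops included, and the job is handed in when it is done.

Besides the shell and the picture viewer there is one more tool, called after "Emit:" as name(argument=value, ...) on one line, values as JSON. drive_tool: Moves the arm, as the interface text tells. Its arguments: {"type":"object","properties":{"increments":{"type":"array","items":{"type":"object","properties":{"claw":{"type":"number"},"dx":{"type":"number"},"dy":{"type":"number"},"dz":{"type":"number"},"wx":{"type":"number"},"wy":{"type":"number"},"wz":{"type":"number"}}}},"newtons":{"type":"number"}},"required":["increments"]}

```bash
mkdir -p pics; ls; python3 - <<'E'
from station import *
import cv2,numpy as np
o=get_obs();print({k:np.round(v,3) for k,v in o.items()})
try: print(finger_overhang)
except Exception as e: print(e)
for n in("side","top"):
    p,d=read_camera(n);cv2.imwrite(f"pics/{n}0.png",p[:,:,::-1]);np.save(f"pics/{n}0.npy",d)
    c=calibration(n);print(n,c["intrinsics"].round(1).tolist() if hasattr(c["intrinsics"],'round') else c["intrinsics"]);print(np.round(c["R"],3).tolist(),np.round(c["t"],3), -np.array(c["R"]).T@c["t"])
E
```

```text
pics
{'t': np.float64(0.0), 'q': array([ 1.116,  0.478,  0.022,  1.556, -0.012,  1.109, -0.083]), 'joint_vel': array([ 0.   ,  0.   ,  0.001, -0.   , -0.002, -0.   ,  0.001]), 'joint_torque': array([-1.0000e-03, -5.9645e+01,  1.6080e+00, -2.8120e+01,  1.3000e-02,
        9.0000e-03, -0.0000e+00]), 'eef_pos': array([ 0.229, -0.634,  0.255]), 'tool_rot': array([-0.001,  0.985,  0.173, -0.   ]), 'contact_force': array([ 0.547, -0.13 ,  0.125]), 'torque': array([ 0.057, -0.068,  0.008]), 'grasp_force': np.float64(0.0), 'gripper_width': np.float64(0.998)}
0.025
side [[576.8, 0.0, 322.1], [0.0, 576.8, 231.4], [0.0, 0.0, 1.0]]
[[0.945, -0.327, 0.006], [-0.149, -0.446, -0.882], [0.292, 0.833, -0.47]] [-0.498  0.129  1.882] [-0.05970933 -1.67291394  1.00245971]
top [[613.4, 0.0, 312.0], [0.0, 613.4, 244.7], [0.0, 0.0, 1.0]]
[[0.252, -0.968, 0.006], [-0.786, -0.209, -0.582], [0.565, 0.142, -0.813]] [-0.166  0.442  1.997] [-0.73891246 -0.35186522  1.88179906]
```

View pics/side0.png

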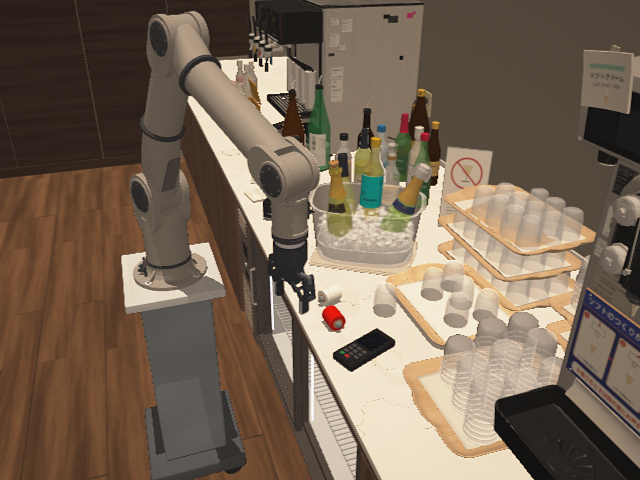

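View pics/top0.png

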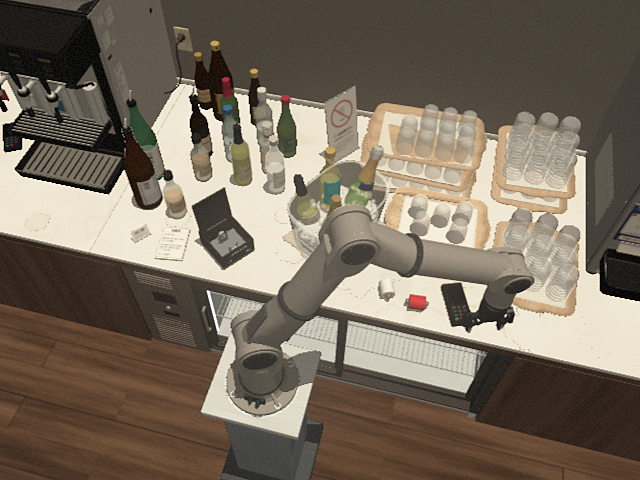

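The white roll is at top (387,289) and side (329,295). Things that could be taken for it are the red roll at top (417,302) / side (333,318) and the clear tumbler at side (385,298). The white one fits the description. The open printer is at top (225,235), with its cover raised at (212,210).

```bash
cat > h.py <<'E'
import numpy as np,cv2
from station import *
def cal(n):
    c=calibration(n);return np.array(c["intrinsics"]),np.array(c["R"]),np.array(c["t"])
def ray(n,u,v,z):
    K,R,t=cal(n);d=R.T@np.linalg.solve(K,[u,v,1]);o=-R.T@t;return o+d*(z-o[2])/d[2]
def proj(n,X):
    K,R,t=cal(n);p=K@(R@np.array(X,float)+t);return p[:2]/p[2]
def cloud(n,d):
    K,R,t=cal(n);v,u=np.mgrid[:480,:640];P=np.stack([(u-K[0,2])/K[0,0]*d,(v-K[1,2])/K[1,1]*d,d],-1);return (P-t)@R
E
python3 - <<'E'
from h import *
t=cv2.imread("pics/top0.png");s=cv2.imread("pics/side0.png")
a=cv2.resize(t[180:280,170:270],None,fx=4,fy=4,interpolation=2)
b=cv2.resize(t[255:330,340:440],None,fx=4,fy=4,interpolation=2)
c=cv2.resize(s[265:365,300:400],None,fx=3,fy=3,interpolation=2)
im=np.zeros((600,800,3),np.uint8);im[:400,:400]=a;im[:300,400:]=b;im[300:600,400:700]=c
cv2.imwrite("pics/crop0.png",im)
for n,im,box in(("top",t,(375,275,402,305)),("side",s,(316,280,345,306))):
    P=cloud(n,np.load(f"pics/{n}0.npy"))
    x0,y0,x1,y1=box
    H=P[y0:y1,x0:x1].reshape(-1,3);k=(H[:,2]>.008)&(H[:,2]<.07);H=H[k]
    m=H.mean(0);w,V=np.linalg.eigh(np.cov(H[:,:2].T));print(n,len(H),m,H.min(0),H.max(0),V[:,1],w)
P=cloud("top",np.load("pics/top0.npy"))
for u,v in[(387,289),(212,200),(205,215),(225,205),(195,203),(220,190),(252,243),(214,265),(232,225)]: print(u,v,P[v,u].round(3))
E
```

```text
top 321 [ 0.4306371  -0.33034267  0.03542421] [ 0.37598958 -0.38479666  0.00800792] [ 0.50879183 -0.28052425  0.06232096] [-0.96461257 -0.26367136] [0.0003697  0.00064732]
side 360 [ 0.43246519 -0.34142768  0.0361855 ] [ 0.39804756 -0.41504927  0.00807981] [ 0.49267001 -0.27766444  0.05544837] [-0.9828323  -0.18450115] [0.00015365 0.00039963]
387 289 [ 0.416 -0.333  0.052]
212 200 [0.531 0.336 0.196]
205 215 [0.493 0.356 0.149]
225 205 [0.561 0.304 0.143]
195 203 [0.486 0.38  0.219]
220 190 [0.562 0.314 0.223]
252 243 [0.488 0.185 0.045]
214 265 [0.384 0.301 0.005]
232 225 [0.559 0.288 0.031]
```

View pics/crop0.png

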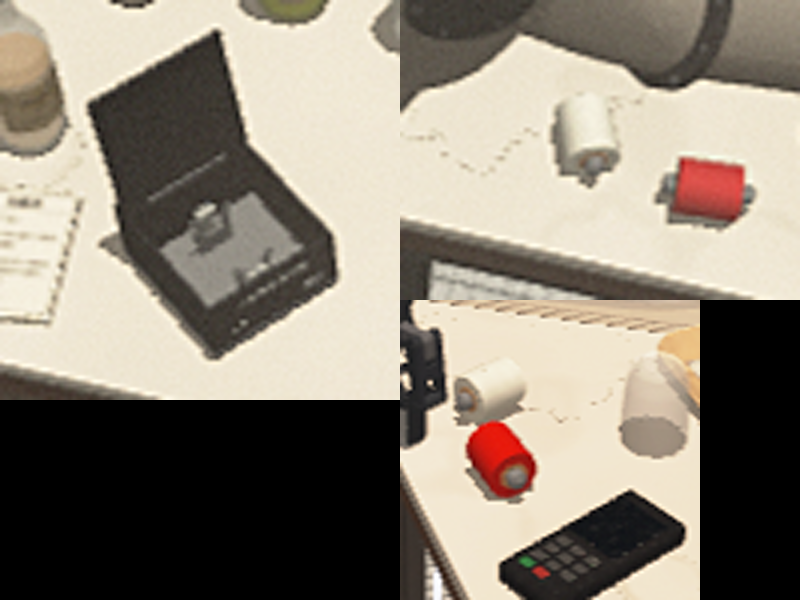

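The crop confirms the white roll. The printer's front face (slots) points lower right, its hinge edge runs roughly crop (120,215)-(245,150), and the grey saddles are at (210,225) and (255,270).

```bash
cat >> h.py <<'E'
def printer(n,img,box):
    x0,y0,x1,y1=box
    g=img[y0:y1,x0:x1].max(2);m=(g<75).astype(np.uint8)
    m=cv2.morphologyEx(m,cv2.MORPH_OPEN,np.ones((3,3)))
    cs,_=cv2.findContours(m,0,1);c=max(cs,key=cv2.contourArea);h=cv2.convexHull(c)
    return cv2.approxPolyDP(h,2,True)[:,0]+[x0,y0]
def whitebox(n,img,box):
    x0,y0,x1,y1=box;hsv=cv2.cvtColor(img[y0:y1,x0:x1],cv2.COLOR_BGR2HSV);return hsv
E
python3 - <<'E'
from h import *
t=cv2.imread("pics/top0.png")
for c in printer("top",t,(185,183,260,275)): print(c,"z0",ray("top",*c,0)[:2].round(3),"z78",ray("top",*c,.078)[:2].round(3))
print("crop picks")
for nm,(a,b),z in[("frontR rim",(335,240),.078),("frontL rim",(213,328),.078),("hingeR",(245,150),.081),("hingeL",(118,208),.081),("saddle back top",(208,205),.064),("saddle front top",(255,268),.064),("roll near spindle",None or (0,0),0)][:6]:
    print(nm,ray("top",170+a/4,180+b/4,z)[:2].round(3))
# roll ends
print("roll spindle near top-view",ray("top",340+192/4,255+165/4,.025), "far rim top",ray("top",340+185/4,255+94/4,.05))
print("side spindle near",ray("side",300+65/3,265+102/3,.025))
s=cv2.imread("pics/side0.png")
for n,im,box in(("top",t,(375,270,402,305)),("side",s,(316,275,345,306))):
    P=cloud(n,np.load(f"pics/{n}0.npy"));x0,y0,x1,y1=box
    Q=P[y0:y1,x0:x1].reshape(-1,3);g=im[y0:y1,x0:x1].reshape(-1,3).min(1)
    Q=Q[(Q[:,2]>.043)&(Q[:,2]<.056)&(g>90)];w,V=np.linalg.eigh(np.cov(Q[:,:2].T))
    print(n,len(Q),np.median(Q,0).round(3),V[:,1].round(3),w**.5, np.percentile((Q[:,:2]-Q[:,:2].mean(0))@V[:,1],[3,97]))
E
```

```text
[222 189] z0 [0.743 0.397] z78 [0.682 0.366]
[252 239] z0 [0.536 0.204] z78 [0.483 0.181]
[253 249] z0 [0.493 0.186] z78 [0.442 0.164]
[226 266] z0 [0.395 0.259] z78 [0.348 0.233]
[222 266] z0 [0.391 0.273] z78 [0.344 0.247]
[202 243] z0 [0.47  0.381] z78 [0.42 0.35]
[193 205] z0 [0.635 0.48 ] z78 [0.578 0.446]
crop picks
frontR rim [0.481 0.173]
frontL rim [0.361 0.248]
hingeR [0.556 0.285]
hingeL [0.462 0.375]
saddle back top [0.498 0.303]
saddle front top [0.442 0.238]
roll spindle near top-view [ 0.40435624 -0.34177727  0.025     ] far rim top [ 0.45922509 -0.32263302  0.05      ]
side spindle near [ 0.40647972 -0.34292306  0.025     ]
top 118 [ 0.432 -0.327  0.049] [-0.938 -0.346] [0.01106188 0.01804173] [-0.0307347   0.03020403]
side 125 [ 0.437 -0.335  0.048] [-0.946 -0.323] [0.00949209 0.01676882] [-0.02628589  0.02610486]
```

Emit:
drive_tool(increments=[{"dx":0.03,"dy":-0.0214,"dz":0.01,"claw":0.07},{"dx":0.03,"dy":-0.0214,"dz":0.01,"claw":0.07},{"dx":0.03,"dy":-0.0214,"dz":0.01,"claw":0.07},{"dx":0.03,"dy":-0.0214,"dz":0.01,"claw":0.07},{"dx":0.03,"dy":-0.0214,"dz":0.01,"claw":0.07},{"dx":0.03,"dy":-0.0214,"dz":0.01,"claw":0.07},{"dx":0.03,"dy":-0.0214,"dz":0.01,"claw":0.07},{"dx":0.03,"dy":-0.0214,"dz":0.01,"claw":0.07},{"dx":0.03,"dy":-0.0214,"dz":0.01,"claw":0.07},{"dx":0.03,"dy":-0.0214,"dz":0.01,"claw":0.07},{"claw":0.07},{"claw":0.07}], newtons=30)

```text
schema error: expected keys claw, dx, dy, dz, wx, wy, wz
```

```bash
python3 - <<'E'
from h import *
o=get_obs();print(o['t'],o['eef_pos'],o['tool_rot'],o['gripper_width'])
ims=[]
for n in("top","side"):
    p,d=read_camera(n);im=p[:,:,::-1].copy();cv2.imwrite(f"pics/{n}1.png",im);np.save(f"pics/{n}1.npy",d)
    ims.append(im)
    q=proj(n,[.44,-.329,.025]);print(n,q)
a=cv2.resize(ims[0][220:330,340:440],(360,396),interpolation=2)
b=cv2.resize(ims[1][230:330,280:380],(400,400),interpolation=2)
c=np.zeros((400,780,3),np.uint8);c[:396,:360]=a;c[:,380:]=b
cv2.imwrite("pics/c1.png",c)
t=cv2.imread("pics/top0.png")
m=cv2.inRange(ims[0],(0,0,120),(70,70,255));ys,xs=np.nonzero(m[280:325,395:440]);print("red",xs.min()+395,xs.max()+395,ray("top",xs.min()+395-3,302,.025))
E
```

```text
0.1 [ 0.22929193 -0.6343558   0.25543767] [-7.84483578e-04  9.84998038e-01  1.72563660e-01 -1.82576280e-04] 0.9980011696487483
top [386.28436293 287.09480998]
side [330.73910505 294.41764606]
red 409 424 [ 0.39746871 -0.40688511  0.025     ]
```

View pics/c1.png

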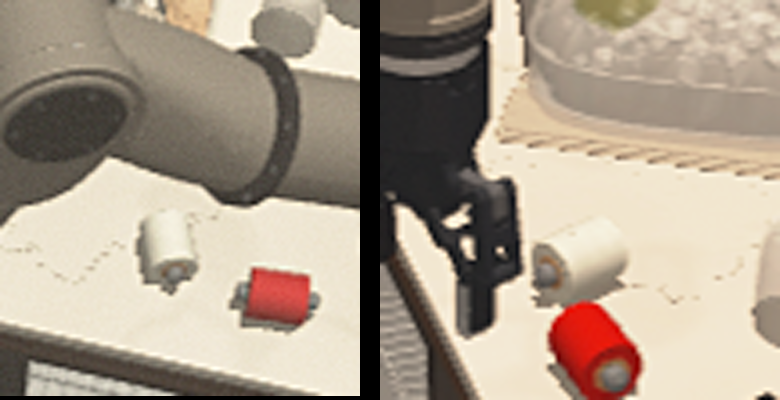

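The move was refused because every row needs all the keys. The picture shows the arm unmoved, the white roll at crop (168,250) and (585,260), and the red roll clear of the grasp.

Emit:
drive_tool(increments=[{"dx":0.03,"dy":-0.0214,"dz":0.01,"wx":0,"wy":0,"wz":0,"claw":0.07},{"dx":0.03,"dy":-0.0214,"dz":0.01,"wx":0,"wy":0,"wz":0,"claw":0.07},{"dx":0.03,"dy":-0.0214,"dz":0.01,"wx":0,"wy":0,"wz":0,"claw":0.07},{"dx":0.03,"dy":-0.0214,"dz":0.01,"wx":0,"wy":0,"wz":0,"claw":0.07},{"dx":0.03,"dy":-0.0214,"dz":0.01,"wx":0,"wy":0,"wz":0,"claw":0.07},{"dx":0.03,"dy":-0.0214,"dz":0.01,"wx":0,"wy":0,"wz":0,"claw":0.07},{"dx":0.03,"dy":-0.0214,"dz":0.01,"wx":0,"wy":0,"wz":0,"claw":0.07},{"dx":0.03,"dy":-0.0214,"dz":0.01,"wx":0,"wy":0,"wz":0,"claw":0.07},{"dx":0.03,"dy":-0.0214,"dz":0.01,"wx":0,"wy":0,"wz":0,"claw":0.07},{"dx":0.03,"dy":-0.0214,"dz":0.01,"wx":0,"wy":0,"wz":0,"claw":0.07},{"dx":0,"dy":0,"dz":0,"wx":0,"wy":0,"wz":0,"claw":0.07},{"dx":0,"dy":0,"dz":0,"wx":0,"wy":0,"wz":0,"claw":0.07}], newtons=30)

```text
t: 1.7
eef_pos: [0.4385, -0.3322, 0.1563]
tool_rot: [0.0, 0.985, 0.172, -0.0]
contact_force: [-0.5, -0.2, 0.4]
gripper_width: 0.817
grasp_force: 0.0
```

```bash
python3 - <<'E'
from h import *
o=get_obs();print(o['t'],o['eef_pos'],o['tool_rot'],o['gripper_width'])
for n in("top","side"):
    p,d=read_camera(n);im=p[:,:,::-1].copy();cv2.imwrite(f"pics/{n}2.png",im);np.save(f"pics/{n}2.npy",d)
E
```

```text
1.7 [ 0.43848143 -0.33215838  0.15633637] [ 1.72442922e-04  9.85029512e-01  1.72385558e-01 -2.21690956e-04] 0.8165024841543365
```

Emit:
drive_tool(increments=[{"dx":0.003,"dy":-0.002,"dz":0.03,"wx":0,"wy":0,"wz":0,"claw":0.07},{"dx":0,"dy":0,"dz":0.03,"wx":0,"wy":0,"wz":0,"claw":0.07},{"dx":0,"dy":0,"dz":0.03,"wx":0,"wy":0,"wz":0,"claw":0.07},{"dx":0,"dy":0,"dz":0.02,"wx":0,"wy":0,"wz":0,"claw":0.07},{"dx":0,"dy":0,"dz":0.014,"wx":0,"wy":0,"wz":0,"claw":0.07},{"dx":0,"dy":0,"dz":0,"wx":0,"wy":0,"wz":0,"claw":0.07},{"dx":0,"dy":0,"dz":0,"wx":0,"wy":0,"wz":0,"claw":0.04},{"dx":0,"dy":0,"dz":0,"wx":0,"wy":0,"wz":0,"claw":0.04},{"dx":0,"dy":0,"dz":0,"wx":0,"wy":0,"wz":0,"claw":0.04},{"dx":0,"dy":0,"dz":0,"wx":0,"wy":0,"wz":0,"claw":0.04}], newtons=40)

```text
t: 3.05
eef_pos: [0.4415, -0.3292, 0.0333]
tool_rot: [0.001, 0.985, 0.172, 0.001]
contact_force: [-0.7, -0.5, 6.8]
gripper_width: 0.569
grasp_force: 41.3
```

Emit:
drive_tool(increments=[{"dx":0,"dy":0,"dz":-0.02,"wx":0,"wy":0,"wz":0,"claw":0.04},{"dx":0,"dy":0,"dz":-0.04,"wx":0,"wy":0,"wz":0,"claw":0.04},{"dx":0,"dy":0,"dz":-0.04,"wx":0,"wy":0,"wz":0,"claw":0.04},{"dx":0,"dy":0,"dz":-0.04,"wx":0,"wy":0,"wz":0,"claw":0.04},{"dx":0,"dy":0,"dz":-0.03,"wx":0,"wy":0,"wz":0,"claw":0.04},{"dx":0.0112,"dy":-0.0367,"dz":0,"wx":0,"wy":0,"wz":0,"claw":0.04},{"dx":0.0112,"dy":-0.0367,"dz":0,"wx":0,"wy":0,"wz":0,"claw":0.04},{"dx":0.0112,"dy":-0.0367,"dz":0,"wx":0,"wy":0,"wz":0,"claw":0.04},{"dx":0.0112,"dy":-0.0367,"dz":0,"wx":0,"wy":0,"wz":0,"claw":0.04},{"dx":0.0112,"dy":-0.0367,"dz":0,"wx":0,"wy":0,"wz":0,"claw":0.04},{"dx":0.0112,"dy":-0.0367,"dz":0,"wx":0,"wy":0,"wz":0,"claw":0.04},{"dx":0.0137,"dy":-0.0376,"dz":0,"wx":0,"wy":0,"wz":0,"claw":0.04},{"dx":0.0137,"dy":-0.0376,"dz":0,"wx":0,"wy":0,"wz":0,"claw":0.04},{"dx":0.0137,"dy":-0.0376,"dz":0,"wx":0,"wy":0,"wz":0,"claw":0.04},{"dx":0,"dy":0,"dz":0,"wx":0,"wy":0,"wz":0,"claw":0.04},{"dx":0,"dy":0,"dz":0,"wx":0,"wy":0,"wz":0,"claw":0.04}])

```text
t: 5.05
eef_pos: [0.4294, 0.0207, 0.2022]
tool_rot: [0.0, 0.985, 0.173, -0.0]
contact_force: [0.3, -0.8, -1.7]
gripper_width: 0.567
grasp_force: 42.4
```

```bash
python3 - <<'E'
from h import *
ims=[]
for n in("top","side"):
    p,d=read_camera(n);im=p[:,:,::-1].copy();cv2.imwrite(f"pics/{n}3.png",im);np.save(f"pics/{n}3.npy",d);ims.append(im)
print(get_obs()['eef_pos'])
a=cv2.resize(ims[0][170:290,170:310],(490,420),interpolation=2)
b=cv2.resize(ims[1][150:290,220:320],(300,420),interpolation=2)
cv2.imwrite("pics/c3.png",np.hstack([a,b]))
E
```

```text
[0.42953466 0.02008124 0.20222068]
```

View pics/c3.png

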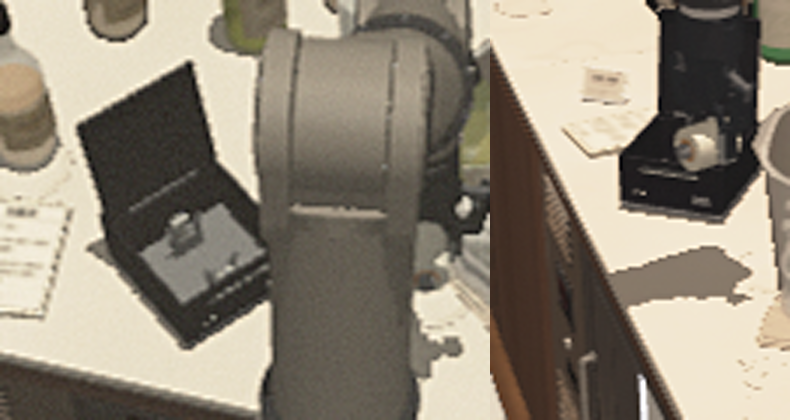

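The roll hangs in the gripper in front of the printer at side crop (695,145). The printer's front bottom edge in the side crop runs (622,208)-(738,220), and its saddles in the top crop are at (183,228) and (225,268).

```bash
python3 - <<'E'
from h import *
T=lambda a,b,z:ray("top",170+a/3.5,170+b/3.5,z)[:2].round(3)
S=lambda a,b,z:ray("side",220+(a-490)/3,150+b/3,z)[:2].round(3)
print("side front bottom L,R, rim L,R",S(621,208,0),S(736,220,0),S(621,150,.078),S(736,175,.078))
print("top bottom FL",T(188,345,0),"rimFL",T(190,318,.078),"hingeR",T(215,163,.081),"hingeL",T(104,222,.081),"covR",T(190,63,.22))
d=np.load("pics/top0.npy");P=cloud("top",d)[183:275,185:260].reshape(-1,3)
for lo,hi in((.068,.088),(.06,.08),(.085,.1)):
    Q=P[(P[:,2]>lo)&(P[:,2]<hi)&(P[:,0]>.33)&(P[:,0]<.62)&(P[:,1]>.15)&(P[:,1]<.4)][:,:2]
    if hi<.095: print(len(Q),cv2.minAreaRect((Q*1000).astype(np.float32)))
    else:
        l=cv2.fitLine((Q*1000).astype(np.float32),2,0,.01,.01).ravel();print("cover line",len(Q),l)
# cover plane fit from points above .1
Q=P[(P[:,2]>.1)&(P[:,2]<.215)&(P[:,1]>.24)&(P[:,1]<.42)];m=np.median(Q,0)
for _ in range(5):
    U,s,V=np.linalg.svd(Q-Q.mean(0),full_matrices=False);n=V[2];Q=Q[abs((Q-Q.mean(0))@n)<max(.006,2*s[2]/len(Q)**.5)]
n=n*np.sign(n[0]);print(len(Q),"cover plane n",n,Q.mean(0),"tilt",np.degrees(np.arcsin(n[2])),"yaw",np.degrees(np.arctan2(n[1],n[0])))
h=(n@Q.mean(0)-n[2]*.081)/np.hypot(n[0],n[1]);print("dist of inner face at z .081 along yaw",h)
G=cv2.imread("pics/top0.png");sub=G[225:265,200:252].max(2)
M=((sub>95)&(sub<150)).astype(np.uint8);ys,xs=np.nonzero(M)
print("floor",len(xs),cv2.minAreaRect(np.array([ray("top",x+200,y+225,.013)[:2]*1000 for x,y in zip(xs,ys)],np.float32)))
E
```

```text
side front bottom L,R, rim L,R [0.382 0.266] [0.511 0.187] [0.387 0.273] [0.503 0.158]
top bottom FL [0.382 0.263] rimFL [0.367 0.246] hingeR [0.56  0.286] hingeL [0.456 0.372] covR [0.576 0.304]
381 ((473.26678466796875, 279.944580078125), (163.5544891357422, 145.0204315185547), 52.36651611328125)
419 ((473.49658203125, 279.76739501953125), (163.5544891357422, 144.44004821777344), 52.36651611328125)
cover line 135 [  0.7966057  -0.6044993 511.4058    327.22693  ]
766 cover plane n [ 0.58951187  0.79141982 -0.16164909] [0.51775367 0.34045647 0.15913348] tilt -9.302628131248717 yaw 53.318354211427675
dist of inner face at z .081 along yaw 0.5695259541413394
floor 382 ((492.5278015136719, 287.6508483886719), (192.35049438476562, 169.69935607910156), 54.12730407714844)
```

```bash
cat >> h.py <<'E'
def P2W(seat,yaw,p):
    c,s=np.cos(yaw),np.sin(yaw);return np.array([seat[0]+c*p[0]-s*p[1],seat[1]+s*p[0]+c*p[1],p[2]])
def overlay(n,img,box,f,seat,yaw):
    x0,y0,x1,y1=box;im=cv2.resize(img[y0:y1,x0:x1],None,fx=f,fy=f,interpolation=2)
    A=lambda pts,col:[cv2.circle(im,tuple(int(round(v)) for v in (proj(n,P2W(seat,yaw,p))-[x0-.5,y0-.5])*f),2,col,-1) for p in pts]
    A([(a,b,.078) for a in(-.078,.078) for b in(-.07,.07)],(0,0,255))
    A([(a,b,.078) for a in(-.062,.062) for b in(-.064,.064)],(0,255,255))
    A([(-.078,b,0) for b in(-.07,.07)],(255,0,0))
    A([(a,b,.064) for a in(-.033,.033) for b in(-.0175,.0175)],(0,255,0))
    A([(a,b,.013) for a in(-.062,.062) for b in(-.064,.064)],(255,0,255))
    return im
E
python3 - <<'E'
from h import *
seat=(.472,.274);y=np.radians(53)
t=cv2.imread("pics/top0.png");s=cv2.imread("pics/side3.png")
a=overlay("top",t,(188,205,262,277),7,seat,y);b=overlay("side",s,(258,150,316,225),5,seat,y)
im=np.zeros((504,518+290,3),np.uint8);im[:,:518]=a;im[:375,518:]=b
cv2.imwrite("pics/ov.png",im[:,:800])
E
```

```text
(no output)
```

View pics/ov.png

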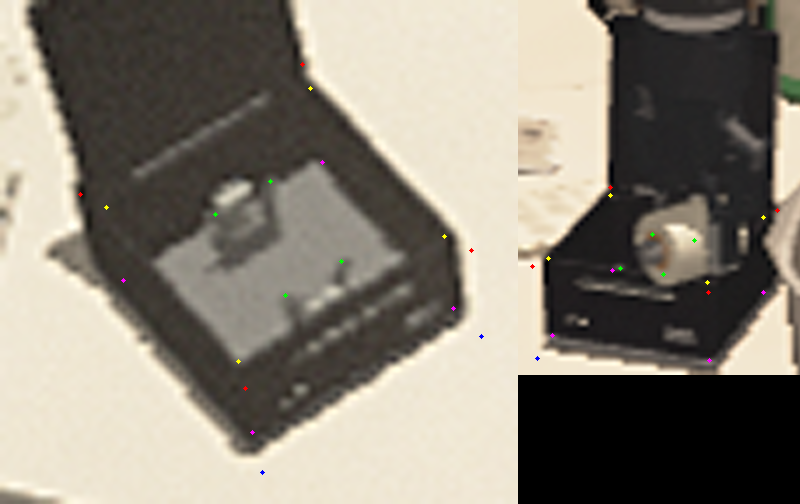

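The overlay matches: the front inner rim, the rear floor edge and the saddle horn tips at (290,297) and (343,265) lie within about 2 mm. The outer front is only about 68 mm ahead of the seat, which is harmless. I take the seat at (0.471, 0.273) with yaw 53°.

Emit:
drive_tool(increments=[{"dx":0,"dy":0,"dz":0,"wx":0,"wy":0,"wz":-8.25,"claw":0.04},{"dx":0,"dy":0,"dz":0,"wx":0,"wy":0,"wz":-8.25,"claw":0.04},{"dx":0,"dy":0,"dz":0,"wx":0,"wy":0,"wz":-8.25,"claw":0.04},{"dx":0,"dy":0,"dz":0,"wx":0,"wy":0,"wz":-8.25,"claw":0.04},{"dx":0.038,"dy":-0.0199,"dz":0,"wx":0,"wy":0,"wz":0,"claw":0.04},{"dx":0.038,"dy":-0.0199,"dz":0,"wx":0,"wy":0,"wz":0,"claw":0.04},{"dx":0.038,"dy":-0.0199,"dz":0,"wx":0,"wy":0,"wz":0,"claw":0.04},{"dx":0.038,"dy":-0.0199,"dz":0,"wx":0,"wy":0,"wz":0,"claw":0.04},{"dx":0.038,"dy":-0.0199,"dz":0.01,"wx":0,"wy":0,"wz":0,"claw":0.04},{"dx":0.037,"dy":-0.0199,"dz":0.02,"wx":0,"wy":0,"wz":0,"claw":0.04},{"dx":0,"dy":0,"dz":0.01,"wx":0,"wy":0,"wz":0,"claw":0.04},{"dx":0,"dy":0,"dz":0,"wx":0,"wy":0,"wz":0,"claw":0.04},{"dx":0,"dy":0,"dz":0,"wx":0,"wy":0,"wz":0,"claw":0.04}])

```text
t: 6.78
eef_pos: [0.4721, 0.2725, 0.1626]
tool_rot: [0.001, 0.896, 0.444, -0.0]
contact_force: [-0.5, -0.5, -1.0]
gripper_width: 0.572
grasp_force: 42.3
```

```bash
python3 - <<'E'
from h import *
o=get_obs();e=o['eef_pos'];w=o['tool_rot'];print(e,2*np.degrees(np.arctan2(w[2],w[1])))
ims={}
for n in("top","side"):
    p,d=read_camera(n);ims[n]=p[:,:,::-1].copy();cv2.imwrite(f"pics/{n}4.png",ims[n]);np.save(f"pics/{n}4.npy",d)
seat=(.471,.273);y=np.radians(53);out=[]
for n,f,sz in(("top",6,(80,95)),("side",6,(52,95))):
    q=proj(n,[e[0],e[1],.1]).round().astype(int);x0,y0=q[0]-sz[0]//2,q[1]-sz[1]//2;box=(x0,y0,x0+sz[0],y0+sz[1]);print(n,box)
    im=overlay(n,ims[n],box,f,seat,y)
    for a in(-.0415,-.028,.028,.0415):
        u=(proj(n,P2W(e[:2],y,(a,0,e[2]-.006)))-[x0-.5,y0-.5])*f;cv2.circle(im,tuple(int(v) for v in u.round()),2,(255,255,0),-1)
    out.append(im)
cv2.imwrite("pics/ov4.png",np.hstack(out))
E
```

```text
[0.47210019 0.27252086 0.16258164] 52.725618308745126
top (np.int64(186), np.int64(186), np.int64(266), np.int64(281))
side (np.int64(259), np.int64(145), np.int64(311), np.int64(240))
```

View pics/ov4.png

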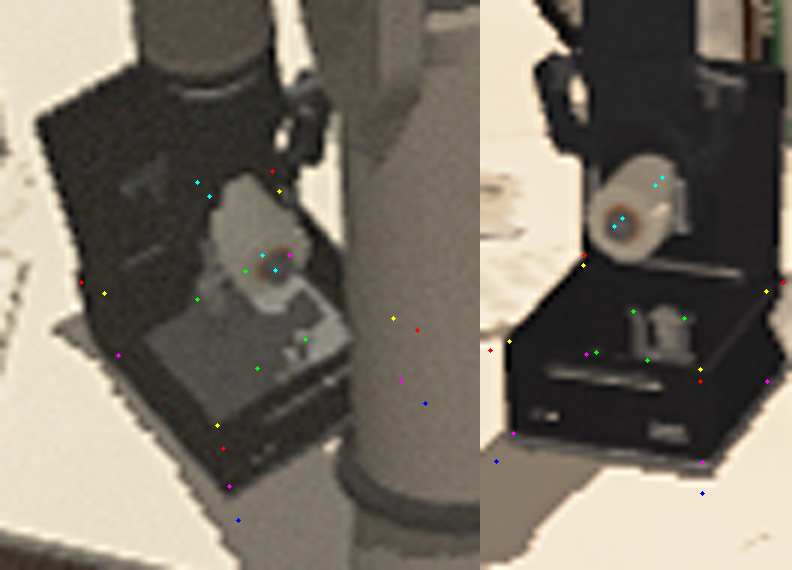

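```bash
python3 - <<'E'
from h import *
e=np.array([.4721,.2725,.1626]);y=np.radians(52.9)
r=[];J=[]
for n,box in(("top",(222,220,240,236)),("side",(276,175,290,190))):
    im=cv2.imread(f"pics/{n}4.png").astype(int);x0,y0,x1,y1=box;s=im[y0:y1,x0:x1]
    m=(s[:,:,2]-s[:,:,0]>18);ys,xs=np.nonzero(m);c=np.array([(xs.min()+xs.max())/2+x0,(ys.min()+ys.max())/2+y0]);print(n,m.sum(),c,xs.mean()+x0,ys.mean()+y0)
    # ring lies on the roll's face: a=-.028
    f=lambda p:proj(n,P2W(e[:2],y,(-.028+p[0],p[1],e[2]-.006+p[2])))
    r+=list(c-f((0,0,0)));J.append(np.array([(f(d)-f((0,0,0)))/.001 for d in np.eye(3)*.001]).T)
    P=cloud(n,np.load(f"pics/{n}4.npy"));c0,s0=np.cos(y),np.sin(y)
    Q=P[y0-20:y1+5,x0-20:x1+8].reshape(-1,3);L=np.c_[(Q[:,:2]-e[:2])@[c0,s0],(Q[:,:2]-e[:2])@[-s0,c0],Q[:,2]-e[2]+.006]
    face=L[(abs(L[:,1])<.022)&(abs(L[:,2])<.02)&(L[:,0]<-.015)&(L[:,0]>-.037)];print("face a",len(face),np.median(face[:,0]),np.median(L[(abs(L[:,1])<.005)&(abs(L[:,2])<.005)&(L[:,0]<-.02)][:,0]))
J=np.vstack(J);s=np.linalg.lstsq(J,r,rcond=None)[0];print(np.round(r,2),"offset mm a,b,c",s*1000,"resid",(J@s-r).round(2))
# rear saddle front face and cover plane in local frame of (.471,.273)
for k in("top0","top4","side4"):
    n=k[:-1];P=cloud(n,np.load(f"pics/{k}.npy")).reshape(-1,3);S=np.array([.471,.273])
    L=np.c_[(P[:,:2]-S)@[np.cos(y),np.sin(y)],(P[:,:2]-S)@[-np.sin(y),np.cos(y)],P[:,2]]
    g=lambda m:(m.sum(),L[m].mean(0).round(4) if m.sum() else None)
    print(k,"rear sad",g((abs(L[:,1])<.022)&(L[:,2]>.035)&(L[:,2]<.066)&(L[:,0]>.015)&(L[:,0]<.05)),"front",g((abs(L[:,1])<.022)&(L[:,2]>.035)&(L[:,2]<.066)&(L[:,0]<-.02)&(L[:,0]>-.053)),
     "floor",g((L[:,2]>.008)&(L[:,2]<.018)&(abs(L[:,0])<.06)&(abs(L[:,1])<.06)))
E
```

```text
top 111 [230.5 227. ] 228.72072072072072 225.18018018018017
face a 73 -0.03132702178028515 -0.038798576530386264
side 139 [282.5 181.5] 283.3093525179856 180.61870503597123
face a 75 -0.031858647956539934 -0.041178116267703374
[ 1.33 -1.02  0.27  0.66] offset mm a,b,c [-1.73461696 -4.01167012  0.48533297] resid [-0.12  0.68  0.56 -0.47]
top0 rear sad (np.int64(39), array([0.0382, 0.0002, 0.0507])) front (np.int64(29), array([-0.0343,  0.0028,  0.0523])) floor (np.int64(249), array([ 0.0182, -0.004 ,  0.013 ]))
top4 rear sad (np.int64(34), array([0.0376, 0.0061, 0.0496])) front (np.int64(29), array([-0.0344,  0.0022,  0.0523])) floor (np.int64(238), array([ 0.0195, -0.0045,  0.0132]))
side4 rear sad (np.int64(50), array([ 0.0384, -0.0001,  0.0494])) front (np.int64(3), array([-0.0423,  0.0107,  0.0464])) floor (np.int64(18), array([-0.0567, -0.0134,  0.0133]))
```

Emit:
drive_tool(increments=[{"dx":0.0015,"dy":-0.002,"dz":0.02,"wx":0,"wy":0,"wz":0,"claw":0.04},{"dx":0,"dy":0,"dz":0.02,"wx":0,"wy":0,"wz":0,"claw":0.04},{"dx":0,"dy":0,"dz":0.015,"wx":0,"wy":0,"wz":0,"claw":0.04},{"dx":0,"dy":0,"dz":0.008,"wx":0,"wy":0,"wz":0,"claw":0.04},{"dx":0,"dy":0,"dz":0.008,"wx":0,"wy":0,"wz":0,"claw":0.04},{"dx":0,"dy":0,"dz":0.006,"wx":0,"wy":0,"wz":0,"claw":0.04},{"dx":0,"dy":0,"dz":0,"wx":0,"wy":0,"wz":0,"claw":0.04}])

```text
t: 7.75
eef_pos: [0.472, 0.2779, 0.0863]
tool_rot: [-0.0, 0.895, 0.445, 0.002]
contact_force: [0.6, 0.1, 4.2]
gripper_width: 0.578
grasp_force: 43.4
```

Emit:
drive_tool(increments=[{"dx":0,"dy":0,"dz":0,"wx":0,"wy":0,"wz":0,"claw":0.04},{"dx":0,"dy":0,"dz":0,"wx":0,"wy":0,"wz":0,"claw":0.04}])

```text
t: 8.0
eef_pos: [0.4719, 0.2778, 0.0862]
tool_rot: [-0.0, 0.895, 0.445, 0.002]
contact_force: [1.7, 2.5, 4.7]
gripper_width: 0.569
grasp_force: 43.4
```

```bash
python3 - <<'E'
from h import *
e=np.array([.472,.2755,.086]);y=np.radians(53);S=np.array([.471,.273])
o=get_obs();print(o['eef_pos'],o['contact_force'].round(2),o['torque'].round(2))
for n in("top","side"):
    p,d=read_camera(n);im=p[:,:,::-1].copy();cv2.imwrite(f"pics/{n}5.png",im);np.save(f"pics/{n}5.npy",d)
    P=cloud(n,d).reshape(-1,3)
    L=np.c_[(P[:,:2]-S)@[np.cos(y),np.sin(y)],(P[:,:2]-S)@[-np.sin(y),np.cos(y)],P[:,2]-.079]
    r=np.hypot(L[:,1],L[:,2]);m=(r>.013)&(r<.021)&(L[:,0]<-.015)&(L[:,0]>-.04);print(n,"face",m.sum(),np.percentile(L[m,0],[20,50,80]).round(4))
    m=(L[:,2]>.015)&(L[:,2]<.03)&(abs(L[:,1])<.022)&(abs(L[:,0])<.045);print("roll top",m.sum(),np.percentile(L[m],[5,50,95],axis=0).round(4).tolist())
    q=proj(n,[e[0],e[1],.08]).round().astype(int)
    c=cv2.resize(im[q[1]-40:q[1]+40,q[0]-32:q[0]+32],None,fx=6,fy=6,interpolation=2)
    out=c if n=="top" else np.hstack([out,c])
cv2.imwrite("pics/c5.png",out)
E
```

```text
[0.47194623 0.27781665 0.0862497 ] [1.68 2.52 4.67] [ 0.25 -0.29  0.01]
top face 39 [-0.0337 -0.03   -0.0264]
roll top 96 [[-0.0337, -0.016, 0.0157], [-0.012, 0.0013, 0.0218], [0.0114, 0.0184, 0.0291]]
side face 40 [-0.0325 -0.0281 -0.023 ]
roll top 73 [[-0.0328, -0.0202, 0.0162], [-0.013, -0.0049, 0.0226], [0.0199, 0.0199, 0.0273]]
```

View pics/c5.png

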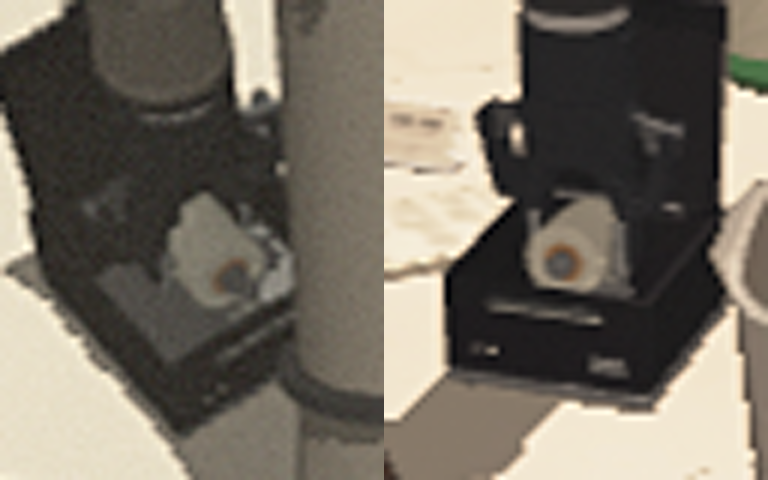

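The roll, seen at (240,280) and (560,262), is in the bay but pushed about 3 mm toward the hinge with a 3 N force in that direction. Its front face is rubbing the front saddle, so I'll lift and shift it toward the hinge.

Emit:
drive_tool(increments=[{"dx":0,"dy":0,"dz":-0.014,"wx":0,"wy":0,"wz":0,"claw":0.04},{"dx":0.0055,"dy":0,"dz":0,"wx":0,"wy":0,"wz":0,"claw":0.04},{"dx":0,"dy":0,"dz":0,"wx":0,"wy":0,"wz":0,"claw":0.04},{"dx":0,"dy":0,"dz":0.007,"wx":0,"wy":0,"wz":0,"claw":0.04},{"dx":0,"dy":0,"dz":0.007,"wx":0,"wy":0,"wz":0,"claw":0.04},{"dx":0,"dy":0,"dz":0.004,"wx":0,"wy":0,"wz":0,"claw":0.04},{"dx":0,"dy":0,"dz":0,"wx":0,"wy":0,"wz":0,"claw":0.04}])

```text
t: 8.98
eef_pos: [0.4739, 0.281, 0.0807]
tool_rot: [-0.0, 0.895, 0.445, -0.0]
contact_force: [-0.2, 0.6, -2.1]
gripper_width: 0.573
grasp_force: 42.8
```

Emit:
drive_tool(increments=[{"dx":0,"dy":0,"dz":0.005,"wx":0,"wy":0,"wz":0,"claw":0.04},{"dx":0,"dy":0,"dz":0.004,"wx":0,"wy":0,"wz":0,"claw":0.04},{"dx":0,"dy":0,"dz":0,"wx":0,"wy":0,"wz":0,"claw":0.04}])

```text
t: 9.35
eef_pos: [0.474, 0.281, 0.072]
tool_rot: [0.0, 0.895, 0.445, -0.0]
contact_force: [0.3, 0.7, -1.8]
gripper_width: 0.58
grasp_force: 42.8
```

Emit:
drive_tool(increments=[{"dx":0,"dy":0,"dz":0.004,"wx":0,"wy":0,"wz":0,"claw":0.04},{"dx":0,"dy":0,"dz":0.003,"wx":0,"wy":0,"wz":0,"claw":0.04},{"dx":0,"dy":0,"dz":0,"wx":0,"wy":0,"wz":0,"claw":0.04}])

```text
t: 9.72
eef_pos: [0.4743, 0.2812, 0.0652]
tool_rot: [0.0, 0.895, 0.445, 0.0]
contact_force: [1.6, 0.5, -1.3]
gripper_width: 0.57
grasp_force: 42.9
```

Emit:
drive_tool(increments=[{"dx":0,"dy":0,"dz":0.003,"wx":0,"wy":0,"wz":0,"claw":0.04},{"dx":0,"dy":0,"dz":0.003,"wx":0,"wy":0,"wz":0,"claw":0.04},{"dx":0,"dy":0,"dz":0,"wx":0,"wy":0,"wz":0,"claw":0.04}])

```text
t: 10.1
eef_pos: [0.474, 0.2813, 0.0587]
tool_rot: [-0.0, 0.895, 0.445, -0.0]
contact_force: [1.1, 1.3, -1.9]
gripper_width: 0.572
grasp_force: 42.6
```

Emit:
drive_tool(increments=[{"dx":0,"dy":0,"dz":0.003,"wx":0,"wy":0,"wz":0,"claw":0.04},{"dx":0,"dy":0,"dz":0.003,"wx":0,"wy":0,"wz":0,"claw":0.04},{"dx":0,"dy":0,"dz":0,"wx":0,"wy":0,"wz":0,"claw":0.04}])

```text
t: 10.48
eef_pos: [0.4738, 0.2808, 0.0533]
tool_rot: [0.0, 0.895, 0.445, -0.0]
contact_force: [-2.5, -1.2, 1.7]
gripper_width: 0.572
grasp_force: 43.2
```

Emit:
drive_tool(increments=[{"dx":0,"dy":0,"dz":0.003,"wx":0,"wy":0,"wz":0,"claw":0.04},{"dx":0,"dy":0,"dz":0,"wx":0,"wy":0,"wz":0,"claw":0.04}])

```text
t: 10.72
eef_pos: [0.4738, 0.2807, 0.052]
tool_rot: [0.001, 0.895, 0.445, -0.0]
contact_force: [-6.6, -5.6, 22.0]
gripper_width: 0.572
grasp_force: 45.6
```

Emit:
drive_tool(increments=[{"dx":0,"dy":0,"dz":0.003,"wx":0,"wy":0,"wz":0,"claw":0.04},{"dx":0,"dy":0,"dz":0,"wx":0,"wy":0,"wz":0,"claw":0.04}])

```text
t: 10.98
eef_pos: [0.4739, 0.2809, 0.0514]
tool_rot: [0.002, 0.895, 0.445, -0.0]
contact_force: [-14.3, -10.4, 48.1]
gripper_width: 0.571
grasp_force: 48.2
```

Emit:
drive_tool(increments=[{"dx":0,"dy":0,"dz":-0.006,"wx":0,"wy":0,"wz":0,"claw":0.04},{"dx":0,"dy":0,"dz":0,"wx":0,"wy":0,"wz":0,"claw":0.066},{"dx":0,"dy":0,"dz":0,"wx":0,"wy":0,"wz":0,"claw":0.066},{"dx":0,"dy":0,"dz":0,"wx":0,"wy":0,"wz":0,"claw":0.066},{"dx":0,"dy":0,"dz":0,"wx":0,"wy":0,"wz":0,"claw":0.066},{"dx":0,"dy":0,"dz":-0.02,"wx":0,"wy":0,"wz":0,"claw":0.066},{"dx":0,"dy":0,"dz":-0.04,"wx":0,"wy":0,"wz":0,"claw":0.066},{"dx":0,"dy":0,"dz":-0.05,"wx":0,"wy":0,"wz":0,"claw":0.066},{"dx":-0.03,"dy":0,"dz":-0.05,"wx":0,"wy":0,"wz":0,"claw":0.066},{"dx":-0.05,"dy":0,"dz":-0.04,"wx":0,"wy":0,"wz":0,"claw":0.066},{"dx":-0.05,"dy":0,"dz":-0.03,"wx":0,"wy":0,"wz":0,"claw":0.066},{"dx":0,"dy":0,"dz":0,"wx":0,"wy":0,"wz":0,"claw":0.066},{"dx":0,"dy":0,"dz":0,"wx":0,"wy":0,"wz":0,"claw":0.066}])

```text
t: 12.6
eef_pos: [0.3966, 0.1788, 0.2833]
tool_rot: [0.0, 0.895, 0.445, 0.001]
contact_force: [-0.4, 0.2, 0.4]
gripper_width: 0.771
grasp_force: 0.0
```

```bash
python3 - <<'E'
from h import *
y=np.radians(53);S=np.array([.474,.278])
for n in("top","side"):
    p,d=read_camera(n);im=p[:,:,::-1].copy();cv2.imwrite(f"pics/{n}6.png",im);np.save(f"pics/{n}6.npy",d)
    P=cloud(n,d).reshape(-1,3)
    L=np.c_[(P[:,:2]-S)@[np.cos(y),np.sin(y)],(P[:,:2]-S)@[-np.sin(y),np.cos(y)],P[:,2]]
    m=(L[:,2]>.04)&(L[:,2]<.1)&(abs(L[:,1])<.012)&(abs(L[:,0])<.024);print(n,"roll top",m.sum(),np.percentile(L[m],[5,50,95],axis=0).round(4).tolist())
    if m.sum(): 
        for a,b in((-.024,-.008),(-.008,.008),(.008,.024)):
            k=m&(L[:,0]>a)&(L[:,0]<b);print(a,k.sum(),np.percentile(L[k,2],[50,90]) if k.sum() else '')
    q=proj(n,[S[0],S[1],.08]).round().astype(int)
    c=cv2.resize(im[q[1]-40:q[1]+40,q[0]-32:q[0]+32],None,fx=6,fy=6,interpolation=2)
    out=c if n=="top" else np.hstack([out,c])
cv2.imwrite("pics/c6.png",out)
E
```

```text
top roll top 63 [[-0.0212, -0.0104, 0.0593], [-0.0005, 0.0025, 0.0659], [0.0224, 0.0109, 0.0763]]
-0.024 23 [0.06526266 0.07298414]
-0.008 20 [0.06583126 0.0776717 ]
0.008 20 [0.06728401 0.0738786 ]
side roll top 35 [[-0.0224, -0.0105, 0.0633], [0.002, -0.0022, 0.0684], [0.02, 0.0104, 0.0741]]
-0.024 12 [0.06891646 0.07290884]
-0.008 11 [0.06778092 0.07187567]
0.008 12 [0.06933695 0.07271293]
```

View pics/c6.png

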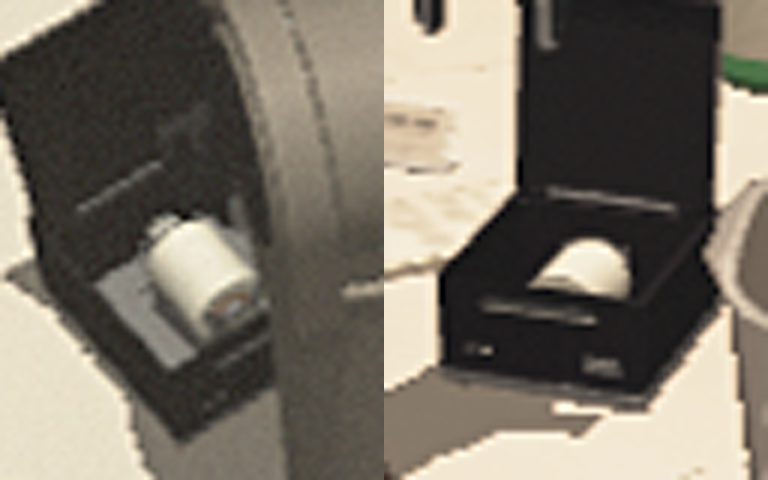

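The roll is seated: its top is about 0.069 m high at both ends and level, at crop (200,270) and (590,265), and the cover is still up. Next I check the clearance behind the cover.

```bash
python3 - <<'E'
from h import *
y=np.radians(53);S=np.array([.474,.280])
for k in("top0","side6"):
    n=k[:-1];P=cloud(n,np.load(f"pics/{k}.npy")).reshape(-1,3)
    L=np.c_[(P[:,:2]-S)@[np.cos(y),np.sin(y)],(P[:,:2]-S)@[-np.sin(y),np.cos(y)],P[:,2]]
    for a in np.arange(.06,.30,.03):
        row=[]
        for b in np.arange(-.15,.18,.03):
            m=(L[:,0]>a)&(L[:,0]<a+.03)&(L[:,1]>b)&(L[:,1]<b+.03)&(L[:,2]>-.02);row.append(int(1000*np.percentile(L[m,2],95)) if m.sum()>2 else -1)
        print(k,round(a,2),row)
P=cloud("top",np.load("pics/top6.npy"))[183:275,170:232].reshape(-1,3)
Q=P[(P[:,2]>.1)&(P[:,2]<.215)&(P[:,1]>.24)&(P[:,1]<.45)];n=0
for _ in range(6):
    U,s,V=np.linalg.svd(Q-Q.mean(0),full_matrices=False);n=V[2];Q=Q[abs((Q-Q.mean(0))@n)<max(.006,2*s[2]/len(Q)**.5)]
n=n*np.sign(n[0]);print(len(Q),n,Q.mean(0),np.degrees(np.arctan2(n[1],n[0])),"theta",np.pi/2+np.arcsin(-n[2]))
E
```

```text
top0 0.06 [7, 6, 212, 216, 216, 218, 218, 213, 9, 12, 18]
top0 0.09 [9, 8, -1, -1, 214, -1, 176, 8, 13, 15, 20]
top0 0.12 [9, 8, -1, -1, -1, -1, 7, 15, 16, 18, 18]
top0 0.15 [9, 9, -1, -1, -1, -1, 6, 14, 17, 17, 17]
top0 0.18 [7, -1, -1, -1, -1, 6, 10, 8, 13, 19, 17]
top0 0.21 [7, -1, -1, -1, -1, 11, 137, 143, 9, 13, 13]
top0 0.24 [11, 12, 10, 11, 9, 134, 227, 226, 134, 5, 8]
top0 0.27 [7, 9, 8, 10, 8, 24, 230, 224, 100, 6, 7]
side6 0.06 [-1, -1, 211, 213, 211, 213, 195, 214, -1, 14, 12]
side6 0.09 [-1, -1, 211, 214, 216, 214, -1, -1, -1, 14, 13]
side6 0.12 [-1, -1, -1, -1, -1, -1, -1, -1, -1, 13, 15]
side6 0.15 [-1, -1, -1, -1, -1, -1, -1, -1, -1, 14, 14]
side6 0.18 [-1, -1, -1, -1, -1, -1, -1, -1, -1, 14, 13]
side6 0.21 [-1, -1, -1, -1, -1, -1, -1, -1, -1, 10, 8]
side6 0.24 [-1, -1, -1, -1, 3, -1, 226, 228, -1, -1, 5]
side6 0.27 [-1, -1, -1, -1, 5, -1, 225, 224, -1, -1, 4]
672 [ 0.58258563  0.79978764 -0.14468489] [0.5123271  0.34498921 0.15907223] 53.929454358666256 theta 1.7159908263830759
```

Emit:
drive_tool(increments=[{"dx":0.042,"dy":0,"dz":0,"wx":0,"wy":0,"wz":0,"claw":0},{"dx":0.042,"dy":0,"dz":0,"wx":0,"wy":0,"wz":0,"claw":0},{"dx":0.042,"dy":0,"dz":0,"wx":0,"wy":0,"wz":0,"claw":0},{"dx":0.042,"dy":0,"dz":0,"wx":0,"wy":0,"wz":0,"claw":0},{"dx":0.042,"dy":0,"dz":0,"wx":0,"wy":0,"wz":0,"claw":0},{"dx":0.042,"dy":0,"dz":0,"wx":0,"wy":0,"wz":0,"claw":0},{"dx":0,"dy":0,"dz":0.03,"wx":0,"wy":0,"wz":0,"claw":0},{"dx":0,"dy":0,"dz":0.038,"wx":0,"wy":0,"wz":0,"claw":0},{"dx":0,"dy":0,"dz":0,"wx":0,"wy":0,"wz":0,"claw":0},{"dx":0,"dy":0,"dz":0,"wx":0,"wy":0,"wz":0,"claw":0}])

```text
t: 13.95
eef_pos: [0.5487, 0.3803, 0.2149]
tool_rot: [-0.0, 0.895, 0.445, 0.0]
contact_force: [0.4, -0.7, 1.1]
gripper_width: -0.003
grasp_force: 0.0
```

Emit:
drive_tool(increments=[{"dx":-0.01,"dy":0,"dz":0,"wx":0,"wy":0,"wz":0,"claw":0},{"dx":-0.01,"dy":0,"dz":0,"wx":0,"wy":0,"wz":0,"claw":0},{"dx":-0.011,"dy":0,"dz":0,"wx":0,"wy":0,"wz":0,"claw":0},{"dx":-0.01,"dy":0,"dz":0,"wx":0,"wy":0,"wz":0,"claw":0},{"dx":-0.0093,"dy":0,"dz":0.0005,"wx":0,"wy":0,"wz":0,"claw":0},{"dx":-0.0094,"dy":0,"dz":0.0006,"wx":0,"wy":0,"wz":0,"claw":0},{"dx":-0.0107,"dy":0,"dz":0.0022,"wx":0,"wy":0,"wz":0,"claw":0},{"dx":-0.0106,"dy":0,"dz":0.0031,"wx":0,"wy":0,"wz":0,"claw":0},{"dx":-0.01,"dy":0,"dz":0.0043,"wx":0,"wy":0,"wz":0,"claw":0},{"dx":-0.0099,"dy":0,"dz":0.0052,"wx":0,"wy":0,"wz":0,"claw":0},{"dx":0,"dy":0,"dz":0,"wx":0,"wy":0,"wz":0,"claw":0}])

```text
t: 15.32
eef_pos: [0.4867, 0.2977, 0.1976]
tool_rot: [0.0, 0.896, 0.445, -0.001]
contact_force: [-0.0, 0.1, 0.4]
gripper_width: 0.0
grasp_force: 0.0
```

```bash
cat > cov.py <<'E'
from h import *
import sys
y=np.radians(53);S=np.array([.474,.280]);k=sys.argv[1]
for n in("top","side"):
    p,d=read_camera(n);im=p[:,:,::-1].copy();cv2.imwrite(f"pics/{n}{k}.png",im)
    P=cloud(n,d).reshape(-1,3);g=im.max(2).ravel()
    L=np.c_[(P[:,:2]-S)@[np.cos(y),np.sin(y)],(P[:,:2]-S)@[-np.sin(y),np.cos(y)],P[:,2]]
    for b in((-.065,-.035),(.035,.065)):
        m=(g<90)&(L[:,1]>b[0])&(L[:,1]<b[1])&(L[:,0]<.075)&(L[:,0]>-.09)&(L[:,2]>.06)&(L[:,2]<.23)
        print(n,b,m.sum(),[(round(a,2),int(1000*np.percentile(L[m&(abs(L[:,0]-a)<.01),2],80))) for a in np.arange(-.08,.08,.02) if (m&(abs(L[:,0]-a)<.01)).sum()>2])
E
python3 cov.py 7
```

```text
top (-0.065, -0.035) 76 [(np.float64(-0.02), 202), (np.float64(0.0), 197), (np.float64(0.02), 81), (np.float64(0.04), 116), (np.float64(0.06), 83)]
top (0.035, 0.065) 109 [(np.float64(-0.08), 79), (np.float64(-0.06), 80), (np.float64(-0.04), 76), (np.float64(-0.02), 202), (np.float64(0.0), 190), (np.float64(0.02), 140), (np.float64(0.04), 107), (np.float64(0.06), 80)]
side (-0.065, -0.035) 223 [(np.float64(-0.08), 74), (np.float64(-0.06), 74), (np.float64(-0.02), 200), (np.float64(0.0), 192), (np.float64(0.02), 159), (np.float64(0.04), 131), (np.float64(0.06), 92)]
side (0.035, 0.065) 270 [(np.float64(-0.08), 76), (np.float64(-0.06), 77), (np.float64(-0.04), 77), (np.float64(-0.02), 198), (np.float64(0.0), 189), (np.float64(0.02), 158), (np.float64(0.04), 127), (np.float64(0.06), 96)]
```

Emit:
drive_tool(increments=[{"dx":-0.0088,"dy":0,"dz":0.0062,"wx":0,"wy":0,"wz":0,"claw":0},{"dx":-0.0088,"dy":0,"dz":0.0069,"wx":0,"wy":0,"wz":0,"claw":0},{"dx":-0.0075,"dy":0,"dz":0.0079,"wx":0,"wy":0,"wz":0,"claw":0},{"dx":-0.0071,"dy":0,"dz":0.0085,"wx":0,"wy":0,"wz":0,"claw":0},{"dx":-0.0037,"dy":0,"dz":0.0063,"wx":0,"wy":0,"wz":0,"claw":0},{"dx":-0.0037,"dy":0,"dz":0.0063,"wx":0,"wy":0,"wz":0,"claw":0},{"dx":-0.0036,"dy":0,"dz":0.0064,"wx":0,"wy":0,"wz":0,"claw":0},{"dx":-0.0021,"dy":0,"dz":0.005,"wx":0,"wy":0,"wz":0,"claw":0},{"dx":-0.002,"dy":0,"dz":0.0052,"wx":0,"wy":0,"wz":0,"claw":0},{"dx":-0.001,"dy":0,"dz":0.0035,"wx":0,"wy":0,"wz":0,"claw":0},{"dx":-0.001,"dy":0,"dz":0.0035,"wx":0,"wy":0,"wz":0,"claw":0},{"dx":-0.001,"dy":0,"dz":0.0036,"wx":0,"wy":0,"wz":0,"claw":0},{"dx":-0.0007,"dy":0,"dz":0.0036,"wx":0,"wy":0,"wz":0,"claw":0},{"dx":-0.0007,"dy":0,"dz":0.0036,"wx":0,"wy":0,"wz":0,"claw":0},{"dx":-0.0006,"dy":0,"dz":0.0036,"wx":0,"wy":0,"wz":0,"claw":0},{"dx":0,"dy":0,"dz":0,"wx":0,"wy":0,"wz":0,"claw":0}])

```text
t: 17.42
eef_pos: [0.4557, 0.2571, 0.118]
tool_rot: [-0.0, 0.895, 0.445, -0.0]
contact_force: [0.1, 0.3, -0.0]
gripper_width: -0.001
grasp_force: 0.0
```

Emit:
drive_tool(increments=[{"dx":0,"dy":0,"dz":0.002,"wx":0,"wy":0,"wz":0,"claw":0},{"dx":0,"dy":0,"dz":0.002,"wx":0,"wy":0,"wz":0,"claw":0},{"dx":0,"dy":0,"dz":0.002,"wx":0,"wy":0,"wz":0,"claw":0},{"dx":0,"dy":0,"dz":0.002,"wx":0,"wy":0,"wz":0,"claw":0},{"dx":0,"dy":0,"dz":0.001,"wx":0,"wy":0,"wz":0,"claw":0},{"dx":0,"dy":0,"dz":0,"wx":0,"wy":0,"wz":0,"claw":0}])

```text
t: 18.18
eef_pos: [0.4561, 0.2573, 0.1093]
tool_rot: [-0.0, 0.895, 0.445, 0.0]
contact_force: [-0.2, 0.7, 0.5]
gripper_width: 0.003
grasp_force: 0.0
```

Emit:
drive_tool(increments=[{"dx":0,"dy":0,"dz":0.001,"wx":0,"wy":0,"wz":0,"claw":0},{"dx":0,"dy":0,"dz":0.001,"wx":0,"wy":0,"wz":0,"claw":0},{"dx":0,"dy":0,"dz":0.001,"wx":0,"wy":0,"wz":0,"claw":0},{"dx":0,"dy":0,"dz":0,"wx":0,"wy":0,"wz":0,"claw":0}])

```text
t: 18.68
eef_pos: [0.4562, 0.2574, 0.1088]
tool_rot: [0.001, 0.895, 0.445, 0.0]
contact_force: [-7.7, -5.8, 27.3]
gripper_width: 0.0
grasp_force: 13.3
```

Emit:
drive_tool(increments=[{"dx":0,"dy":0,"dz":-0.01,"wx":0,"wy":0,"wz":0,"claw":0},{"dx":0,"dy":0,"dz":-0.03,"wx":0,"wy":0,"wz":0,"claw":0},{"dx":0,"dy":0,"dz":-0.04,"wx":0,"wy":0,"wz":0,"claw":0},{"dx":0,"dy":0,"dz":-0.05,"wx":0,"wy":0,"wz":0,"claw":0},{"dx":-0.04,"dy":0,"dz":-0.04,"wx":0,"wy":0,"wz":0,"claw":0},{"dx":-0.03,"dy":0,"dz":0,"wx":0,"wy":0,"wz":0,"claw":0},{"dx":0,"dy":0,"dz":0,"wx":0,"wy":0,"wz":0,"claw":0},{"dx":0,"dy":0,"dz":0,"wx":0,"wy":0,"wz":0,"claw":0},{"dx":0,"dy":0,"dz":0,"wx":0,"wy":0,"wz":0,"claw":0}])

```text
t: 19.8
eef_pos: [0.414, 0.2022, 0.2761]
tool_rot: [-0.0, 0.895, 0.446, -0.0]
contact_force: [0.1, 0.3, 0.7]
gripper_width: 0.002
grasp_force: 0.0
```

```bash
python3 cov.py 8; python3 -c "
import cv2,numpy as np
a=cv2.imread('pics/side8.png')[140:250,230:330];b=cv2.imread('pics/top8.png')[180:290,170:270]
cv2.imwrite('pics/c8.png',cv2.resize(np.hstack([b,a]),None,fx=4,fy=4,interpolation=2))"
```

```text
top (-0.065, -0.035) 56 [(np.float64(-0.04), 93), (np.float64(-0.02), 90), (np.float64(0.0), 88), (np.float64(0.02), 90), (np.float64(0.04), 84)]
top (0.035, 0.065) 286 [(np.float64(-0.08), 85), (np.float64(-0.06), 87), (np.float64(-0.04), 88), (np.float64(-0.02), 88), (np.float64(0.0), 85), (np.float64(0.02), 87), (np.float64(0.04), 87), (np.float64(0.06), 87)]
side (-0.065, -0.035) 148 [(np.float64(-0.08), 87), (np.float64(-0.06), 83), (np.float64(-0.04), 84), (np.float64(-0.02), 86), (np.float64(0.0), 86), (np.float64(0.02), 87), (np.float64(0.04), 85), (np.float64(0.06), 86)]
side (0.035, 0.065) 145 [(np.float64(-0.08), 82), (np.float64(-0.06), 85), (np.float64(-0.04), 85), (np.float64(-0.02), 86), (np.float64(0.0), 87), (np.float64(0.02), 87), (np.float64(0.04), 86), (np.float64(0.06), 85)]
```

View pics/c8.png

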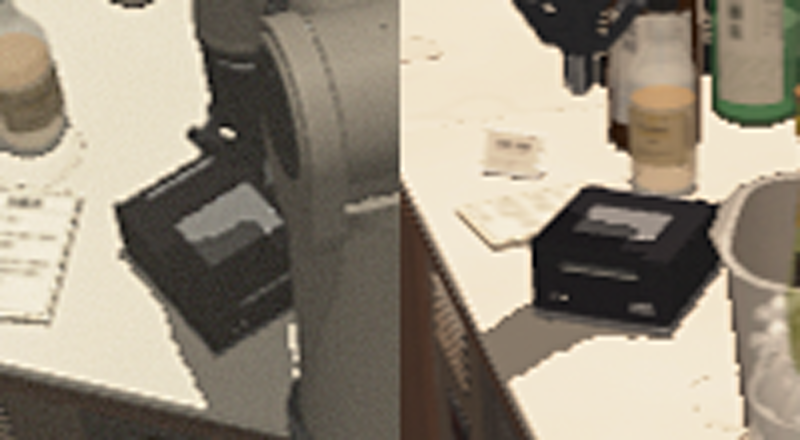

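The cover is flat and shut at crop (625,225), with its top about 85 mm up. The gripper is clear, and the bottle and pad look undisturbed.

```bash
python3 -c "
from station import *
print(hand_in())"
```

```text
the job is handed in; nothing more can be done
None
```

I pressed the roll down until it bottomed between the clips, released it with the cover up, brought the cover slowly down onto its stop, and handed the job in at about 20 s; no verdict came back.

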